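Candle a scoopful of silk cocoons

ROBOT

A 7-joint arm with a two-finger parallel gripper is mounted at the origin on the work surface. World frame = base frame: x ahead of the robot, y to its left, z up, the work surface at z = 0. Lengths are in m, angles in rad, forces in N, time in s.
With the tool pointing down it reaches from about 0.4 to 0.875 m from the base axis. Payload 4.4 kg.
Tool frame: the origin (TCP) lies on the centre line of the jaws, within the pads' length; the fingertips stand 17 mm ahead of it and the grasp point (between the pads) lies 2 mm behind it; z points along the fingers, y is the direction in which the jaws open and shut (so a half turn about z gives the same grasp; the last joint's range is limited). The gripper opens to 85 mm and grips with 20 to 120 N. Pads are 22 mm wide; open, the fingers measure 114 mm over their backs; the gripper's body (76 mm by 85 mm) begins 54 mm behind the grasp point. The pads swing forward as they close: fully open they stand 13 mm farther back than shut.
Start: joints at [1.199, 0.628, 0.038, 1.517, -0.027, 0.996, -0.02], TCP at [0.196, -0.62, 0.248] pointing down, gripper open.
Joint ranges: [-3.06, 3.06], [-0.37, 2.12], [-1.25, 1.32], [0.18, 2.47], [-1.1, 4.24], [0.23, 1.98], [-2.94, 2.94]. Speed limits (rad/s): [2.57, 2.57, 3.14, 3.14, 3.14, 3.14, 3.14].

INTERFACE

Orientations are given as a 3x3 rotation matrix whose columns are the frame's x, y, z axes.
In Python, from station import arm, read_camera, camera_info gives the robot as it stands. The module is installed in compiled form; this text tells all that it offers.
- The arm moves only by the tool jog_arm, never from a script. Its argument "increments" is text: rows parted by semicolons, each of 4 numbers parted by spaces: the shift along the world's x, y, z in m, then the turn about the world's z in degrees. A call has 1 to 20 rows; each row shifts and turns the commanded pose from where the row before left it; what a row does not reach is not made up. A row lasts 1/8 s, in which the tool goes at most 62.5 mm and 10.7 degrees, less where a joint would pass 70% of its speed; a pose out of reach is approached as far as the arm can. A call is refused whole if a number of a shift passes 0.0625 or a number of a turn 10.7, either way. A call with a gripper value outside its range is refused whole. "grip" is the gripper's target within -1 to 1 (shut at 1, half-way at 0, fully open at -1), set as the call begins (left out, the last holds). The fingers move at their own pace and stop on an object; "grip_force" is the grip in N (left out, the last holds). Time passes only in rows, so rows that do not move let the fingers close. It gives the time, the measured TCP pose, the force and the opening at its end, in the units of the state.
- arm.get_state(): the state, without advancing time (a new reading comes with each control period).
- read_camera(name): name is "scene" or "top"; returns the picture (384x512x3 uint8, red, green, blue); there is no depth.
- camera_info(name): a dict with "vfov" (degrees; the focal length in pixels is half the picture's height over the tangent of half this angle, whatever the lens; pixels are square), "cx", "cy" (the principal point, pixels), "dist_coeffs" ([k1, k2, p1, p2, k3] as OpenCV has them; the pictures are not rectified), "R" (3x3) and "t" (3): a world point X has camera coordinates R X + t. Camera axes: x right, y down, z forward; pixel columns grow to the right and rows downward; lengths in m; the calibration is good to about 2 mm. A picture is of the moment at which its call begins. camera_info takes no time and is no camera call.
- arm.close_job(): hands the job in, once; it reports no verdict.
The state is a dict: "clock": time; "q": joint angles; "qd": joint speeds; "effort": joint torques, N m; "ee_pos": TCP position; "tool_rot": TCP orientation; "ft_force": force on the tool from outside, world axes, zero at the start; "wrist_torque": the same for the moment, N m; "grip_width": finger opening in m.
Only numpy, scipy, OpenCV 4.12 (cv2) and the standard library are available. Lean on these libraries where they do the work, as an engineer would, in place of code of your own. Each camera call takes 0.05 s, during which the arm holds its last target.

TASK

Take the clear scoop by its upright handle, scoop up at least three cocoons from the green tray (with the scoop, not the fingers; the rest stay in the tray, none spilled), and carry them over the row of jars to the glowing light pad. Finish still holding the scoop there, steady and roughly level, one or two centimetres above the glass without ever touching it, the pan centred on the pad and its handle-to-lip line along the pad's long side. Do not shift the jars, the spool or the petri dishes, and do not set the scoop down or let go.

Things in the scene. Friction and masses are not known exactly. Their poses are not given: they have to be found in the camera images.
- scoop: loose 90 g scoop standing on its flat underside: clear bluish open-fronted pan 76 (x) x 80 (y), floor and walls 2.5 thick, sides 28 high, back 32 high, blue rims; blue upright handle behind the back wall, 24 (x) x 22 (y), from the underside to 108 high, axis at x -50. Origin: centre of the pan's underside; x points from handle to open lip, z up
- scoop_grip (a point): point on the handle's axis 78 above the scoop's underside, in scoop axes (-50, 0, 78): grip here, fingers closing along scoop y (22) from above; the fingers then clear tray walls and cocoons
- scoop_pan (a point): middle of the pan's inside, in scoop axes (0, 0, 22); a cocoon lying in the pan has its centre within 46 of it
- scoop_lip (a point): middle of the lip's lower edge, in scoop axes (38, 0, 0)
- scoop_heel (a point): underside of the handle's back edge, the rearmost low point, in scoop axes (-62, 0, 0)
- tray: fixed green stock tray, outside 220 (x) x 106 (y) x 34 high, walls and floor 5 thick (inside 210 x 96 x 29 deep). Origin: centre of its underside; x along its length, away from the robot. Cocoons start in its far (+x) half, centres at x 28 to 84; the near half is empty, with room to set the scoop in. It may stand on either side of the jars
- lightpad: fixed black LED candling pad 160 (x) x 120 (y) x 18 high with a glowing white glass top; the long side lies along its x. Origin: centre of its underside. It stands on the other side of the jars from the tray
- lightpad_top (a point): centre of the pad's glass top, 18 above the bench; axes as the pad
- jarboard: fixed wooden board 360 (x) x 84 (y) x 12 high between tray and pad, carrying the row of four jars. Origin: centre of its underside
- cocoon0: cream cocoon, rigid, 30 long (its x axis) and 18 thick, round, rolls, 12 g. Origin: its centre, 9 above what it lies on
- cocoon1: yellow cocoon, rigid, 30 long (its x axis) and 18 thick, round, rolls, 12 g. Origin: its centre, 9 above what it lies on
- cocoon2: cream cocoon, rigid, 30 long (its x axis) and 18 thick, round, rolls, 12 g. Origin: its centre, 9 above what it lies on
- cocoon3: peach cocoon, rigid, 30 long (its x axis) and 18 thick, round, rolls, 12 g. Origin: its centre, 9 above what it lies on
- cocoon4: yellow cocoon, rigid, 30 long (its x axis) and 18 thick, round, rolls, 12 g. Origin: its centre, 9 above what it lies on
- cocoon5: cream cocoon, rigid, 30 long (its x axis) and 18 thick, round, rolls, 12 g. Origin: its centre, 9 above what it lies on
- jar0: loose stoppered glass sample jar on the board, 62 diameter, 98 high with its cork (its top is 110 above the bench). Origin: centre of its underside
- jar1: loose stoppered glass sample jar on the board, 62 diameter, 98 high with its cork (its top is 110 above the bench). Origin: centre of its underside
- jar2: loose stoppered glass sample jar on the board, 62 diameter, 98 high with its cork (its top is 110 above the bench). Origin: centre of its underside
- jar3: loose stoppered glass sample jar on the board, 62 diameter, 98 high with its cork (its top is 110 above the bench). Origin: centre of its underside
- spool: loose thread spool, 40 diameter, 40 high, a bystander. Origin: centre of its underside
- petri: loose stack of two petri dishes, 90 diameter, 28 high, a bystander. Origin: centre of its underside

How it is judged:
On the way:
1. at least three cocoons lie in the scoop, lifted clear of the tray (scoop more than 50 mm above the bench) ((distance between each of cocoon0, cocoon1, cocoon2 and scoop_pan below 0.046 m or distance between each of cocoon0, cocoon1, cocoon3 and scoop_pan below 0.046 m or distance between each of cocoon0, cocoon1, cocoon4 and scoop_pan below 0.046 m or distance between each of cocoon0, cocoon1, cocoon5 and scoop_pan below 0.046 m or distance between each of cocoon0, cocoon2, cocoon3 and scoop_pan below 0.046 m or distance between each of cocoon0, cocoon2, cocoon4 and scoop_pan below 0.046 m or distance between each of cocoon0, cocoon2, cocoon5 and scoop_pan below 0.046 m or distance between each of cocoon0, cocoon3, cocoon4 and scoop_pan below 0.046 m or distance between each of cocoon0, cocoon3, cocoon5 and scoop_pan below 0.046 m or distance between each of cocoon0, cocoon4, cocoon5 and scoop_pan below 0.046 m or distance between each of cocoon1, cocoon2, cocoon3 and scoop_pan below 0.046 m or distance between each of cocoon1, cocoon2, cocoon4 and scoop_pan below 0.046 m or distance between each of cocoon1, cocoon2, cocoon5 and scoop_pan below 0.046 m or distance between each of cocoon1, cocoon3, cocoon4 and scoop_pan below 0.046 m or distance between each of cocoon1, cocoon3, cocoon5 and scoop_pan below 0.046 m or distance between each of cocoon1, cocoon4, cocoon5 and scoop_pan below 0.046 m or distance between each of cocoon2, cocoon3, cocoon4 and scoop_pan below 0.046 m or distance between each of cocoon2, cocoon3, cocoon5 and scoop_pan below 0.046 m or distance between each of cocoon2, cocoon4, cocoon5 and scoop_pan below 0.046 m or distance between each of cocoon3, cocoon4, cocoon5 and scoop_pan below 0.046 m) and height (world z) of scoop above 0.05 m and contact force between scoop and the fingers above 1 N), for 0.2 s.
At the end, for the whole second after the job is handed in: Held still: 3+ cocoons in the pan (within 46 mm of scoop_pan), the others in the tray; pan centre within 22 mm of the pad centre, x within 0.2 rad of the pad's long axis, tilt under 0.35 rad; underside 3 to 40 mm above the glass at the centre, 3 to 60 at lip and heel; not touching ((distance between each of cocoon0, cocoon1, cocoon2 and scoop_pan below 0.046 m or distance between each of cocoon0, cocoon1, cocoon3 and scoop_pan below 0.046 m or distance between each of cocoon0, cocoon1, cocoon4 and scoop_pan below 0.046 m or distance between each of cocoon0, cocoon1, cocoon5 and scoop_pan below 0.046 m or distance between each of cocoon0, cocoon2, cocoon3 and scoop_pan below 0.046 m or distance between each of cocoon0, cocoon2, cocoon4 and scoop_pan below 0.046 m or distance between each of cocoon0, cocoon2, cocoon5 and scoop_pan below 0.046 m or distance between each of cocoon0, cocoon3, cocoon4 and scoop_pan below 0.046 m or distance between each of cocoon0, cocoon3, cocoon5 and scoop_pan below 0.046 m or distance between each of cocoon0, cocoon4, cocoon5 and scoop_pan below 0.046 m or distance between each of cocoon1, cocoon2, cocoon3 and scoop_pan below 0.046 m or distance between each of cocoon1, cocoon2, cocoon4 and scoop_pan below 0.046 m or distance between each of cocoon1, cocoon2, cocoon5 and scoop_pan below 0.046 m or distance between each of cocoon1, cocoon3, cocoon4 and scoop_pan below 0.046 m or distance between each of cocoon1, cocoon3, cocoon5 and scoop_pan below 0.046 m or distance between each of cocoon1, cocoon4, cocoon5 and scoop_pan below 0.046 m or distance between each of cocoon2, cocoon3, cocoon4 and scoop_pan below 0.046 m or distance between each of cocoon2, cocoon3, cocoon5 and scoop_pan below 0.046 m or distance between each of cocoon2, cocoon4, cocoon5 and scoop_pan below 0.046 m or distance between each of cocoon3, cocoon4, cocoon5 and scoop_pan below 0.046 m) and (distance between cocoon0 and scoop_pan below 0.046 m or (x of cocoon0 in the frame of tray between -0.107 and 0.107 m and y of cocoon0 in the frame of tray between -0.05 and 0.05 m and z of cocoon0 in the frame of tray between 0.002 and 0.06 m)) and (distance between cocoon1 and scoop_pan below 0.046 m or (x of cocoon1 in the frame of tray between -0.107 and 0.107 m and y of cocoon1 in the frame of tray between -0.05 and 0.05 m and z of cocoon1 in the frame of tray between 0.002 and 0.06 m)) and (distance between cocoon2 and scoop_pan below 0.046 m or (x of cocoon2 in the frame of tray between -0.107 and 0.107 m and y of cocoon2 in the frame of tray between -0.05 and 0.05 m and z of cocoon2 in the frame of tray between 0.002 and 0.06 m)) and (distance between cocoon3 and scoop_pan below 0.046 m or (x of cocoon3 in the frame of tray between -0.107 and 0.107 m and y of cocoon3 in the frame of tray between -0.05 and 0.05 m and z of cocoon3 in the frame of tray between 0.002 and 0.06 m)) and (distance between cocoon4 and scoop_pan below 0.046 m or (x of cocoon4 in the frame of tray between -0.107 and 0.107 m and y of cocoon4 in the frame of tray between -0.05 and 0.05 m and z of cocoon4 in the frame of tray between 0.002 and 0.06 m)) and (distance between cocoon5 and scoop_pan below 0.046 m or (x of cocoon5 in the frame of tray between -0.107 and 0.107 m and y of cocoon5 in the frame of tray between -0.05 and 0.05 m and z of cocoon5 in the frame of tray between 0.002 and 0.06 m)) and horizontal distance between scoop and lightpad_top below 0.022 m and angle between the x axis of scoop and the x axis of lightpad, either way round below 0.2 rad and angle between scoop's own z axis and vertical below 0.35 rad and z of scoop_lip in the frame of lightpad between 0.021 and 0.078 m and z of scoop_heel in the frame of lightpad between 0.021 and 0.078 m and z of scoop in the frame of lightpad between 0.021 and 0.058 m and contact force between scoop and the fingers above 1 N and contact force between scoop and lightpad below 0.05 N and linear speed of scoop below 0.03 m/s); the arm keeps its last pose, push and grip.
It fails at once if the scoop touches the light pad (contact force between scoop and lightpad above 0.3 N).
It fails at once if the fingers handle a cocoon (contact force between any of cocoon0, cocoon1, cocoon2, cocoon3, cocoon4, cocoon5 and the fingers above 1 N).
It fails at once if a jar, the spool or the petri dishes are shifted by more than 20 mm (distance of any of jar0, jar1, jar2, jar3, spool, petri from where it was at the start of the episode above 0.02 m).
It also fails if it takes over 58 s, if anything falls off the work surface, if the arm or the gripper's body presses on something with over 40 N, if the wrist force passes 120 N, or if a joint passes its speed limit or range.

## Working session

There is one attempt and no reset: what is moved stays moved. The work goes in short steps, Python scripts to look and compute and a tool call to move; the robot and the scene stay as the last step left them, time stands still between calls to the robot, and variables do not carry over. Pictures are saved under pics/ and viewed, and the job is handed in when it is done.

Besides the shell and the picture viewer there is one more tool, called after "Call:" by a JSON object that holds its "api" and its "payload", one argument or row to a line. jog_arm: Moves the arm, as the interface text tells. Its arguments: {"type":"object","properties":{"increments":{"type":"string"},"grip":{"type":"number"},"grip_force":{"type":"number"}},"required":["increments"]}

```bash
mkdir -p pics
python3 - <<'E'
from station import arm, read_camera, camera_info
import cv2
for n in("scene","top"):
    cv2.imwrite(f"pics/{n}0.png",read_camera(n)[:,:,::-1]); print(n,camera_info(n))
s=arm.get_state();print(s['clock'],s['ee_pos'],s['tool_rot'],s['grip_width'])
E
```

```text
scene {'vfov': 43.79913939542533, 'cx': 249.57597904752856, 'cy': 206.81101309579245, 'dist_coeffs': array([-0.12838152,  0.        ,  0.        ,  0.        ,  0.        ]), 'R': array([[-0.76728651,  0.64100413,  0.01962454],
       [ 0.40872554,  0.51236996, -0.75526185],
       [-0.49418099, -0.57148117, -0.65512932]]), 't': array([ 0.39608259, -0.17044025,  1.48501429])}
top {'vfov': 48.593256879771936, 'cx': 257.18729130991, 'cy': 188.3755735416055, 'dist_coeffs': array([-0.05736245,  0.        ,  0.        ,  0.        ,  0.        ]), 'R': array([[ 2.49099573e-02, -9.99678289e-01,  4.77628925e-03],
       [-9.80173421e-01, -2.53628336e-02, -1.96511555e-01],
       [ 1.96569475e-01,  2.13502672e-04, -9.80489875e-01]]), 't': array([-0.00929953,  0.56771956,  0.90832402])}
0.1 [ 0.19555296 -0.61931503  0.24748648] [[ 9.53606466e-01  3.01055477e-01 -5.54407438e-04]
 [ 3.01055985e-01 -9.53605059e-01  1.63841926e-03]
 [-3.54306451e-05 -1.72931488e-03 -9.99998504e-01]] 0.08539269743691062
```

View pics/scene0.png

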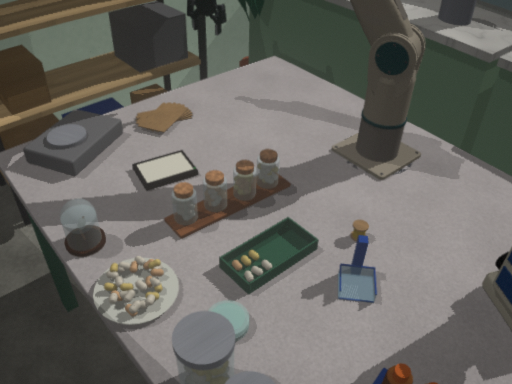

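View pics/top0.png

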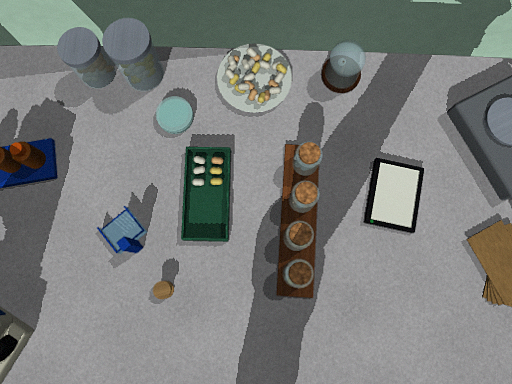

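The scene view shows the tray (270,253), scoop (358,280) with its handle at (361,250), jars (185–270,160–210) and pad (165,168). The top view shows the tray (206,193), scoop (122,230), pad (395,195), jars at x~300, spool (163,290) and petri (175,115). I'll zoom in.

```bash
python3 - <<'E'
import cv2,numpy as np
t=cv2.imread('pics/top0.png')
a=cv2.resize(t[190:270,80:180],None,fx=6,fy=6,interpolation=cv2.INTER_CUBIC)
b=cv2.resize(t[135:250,170:245],None,fx=5,fy=5,interpolation=cv2.INTER_CUBIC)
cv2.imwrite('pics/za.png',a);cv2.imwrite('pics/zb.png',b)
E
cat > h.py <<'E'
import numpy as np,cv2
from station import arm, read_camera, camera_info
def K(c):
    f=192/np.tan(np.radians(c['vfov']/2)); return np.array([[f,0,c['cx']],[0,f,c['cy']],[0,0,1]])
def ray(n,uv):
    c=camera_info(n); p=cv2.undistortPoints(np.array(uv,float).reshape(-1,1,2),K(c),c['dist_coeffs']).reshape(-1,2)
    d=np.c_[p,np.ones(len(p))]@c['R']; return -c['R'].T@c['t'],d
def plane(n,uv,z):
    o,d=ray(n,uv); return o+d*((z-o[2])/d[:,2])[:,None]
def proj(n,X):
    c=camera_info(n); return cv2.projectPoints(np.array(X,float).reshape(-1,1,3),cv2.Rodrigues(c['R'])[0],c['t'],K(c),c['dist_coeffs'])[0].reshape(-1,2)
E
python3 - <<'E'
from h import *
t=cv2.imread('pics/top0.png');hsv=cv2.cvtColor(t,cv2.COLOR_BGR2HSV)
# pad: dark + white
m=((hsv[...,2]<45)|((hsv[...,2]>215)&(hsv[...,1]<40))).astype(np.uint8)
m[:150]=0;m[240:]=0;m[:,:360]=0;m[:,430:]=0
def big(m):
    cs,_=cv2.findContours(m.astype(np.uint8),0,2);return max(cs,key=cv2.contourArea)
def rect(c,z,n='top'):
    P=plane(n,c.reshape(-1,2),z)[:,:2]; return cv2.minAreaRect((P*1000).astype(np.float32))
print('pad',rect(big(m),.018))
g=cv2.inRange(hsv,(60,80,10),(95,255,140));g[:140]=0;g[250:]=0;g[:,:170]=0;g[:,245:]=0
print('tray',rect(big(g),.034))
w=(hsv[...,2]>200)&(hsv[...,1]<60);w=w.astype(np.uint8);w[:150]=0;w[240:]=0;w[:,:360]=0;w[:,430:]=0
print('glass',rect(big(w),.018))
# cocoons
r=((hsv[...,2]>130)).astype(np.uint8);r[:150]=0;r[195:]=0;r[:,:188]=0;r[:,226:]=0
for c in cv2.findContours(r,0,2)[0]:
    M=cv2.moments(c)
    if M['m00']>5:print('coc',M['m10']/M['m00'],M['m01']/M['m00'],plane('top',[M['m10']/M['m00'],M['m01']/M['m00']],.016)[0])
E
```

```text
pad ((569.5340576171875, -319.4024353027344), (122.37570190429688, 161.46925354003906), 79.15306854248047)
tray ((559.6172485351562, 123.57095336914062), (220.80059814453125, 105.99790954589844), 0.4749527871608734)
glass ((570.4799194335938, -321.57733154296875), (93.5411148071289, 138.48928833007812), 78.99022674560547)
coc 215.91489361702128 181.45744680851064 [0.59006698 0.10344545 0.016     ]
coc 197.71326164874552 182.06810035842292 [0.58747332 0.14659802 0.016     ]
coc 215.5232974910394 170.6415770609319 [0.61642169 0.10554914 0.016     ]
coc 198.8458781362007 169.9426523297491 [0.61712063 0.14545602 0.016     ]
coc 216.68217054263562 160.6046511627907 [0.6412236  0.10387786 0.016     ]
coc 198.76136363636363 159.96969696969697 [0.64170893 0.14695688 0.016     ]
```

View pics/za.png

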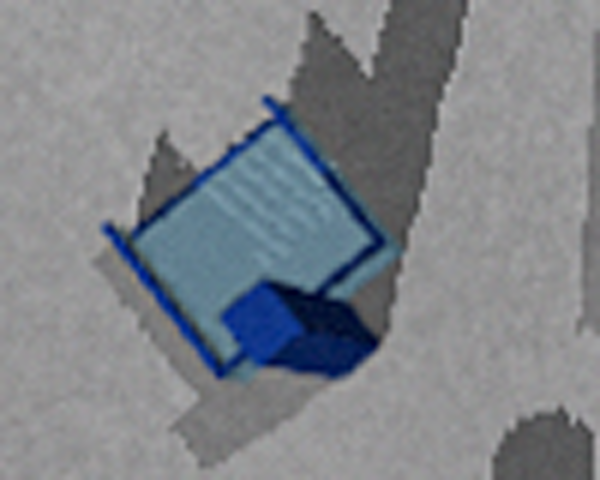

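View pics/zb.png

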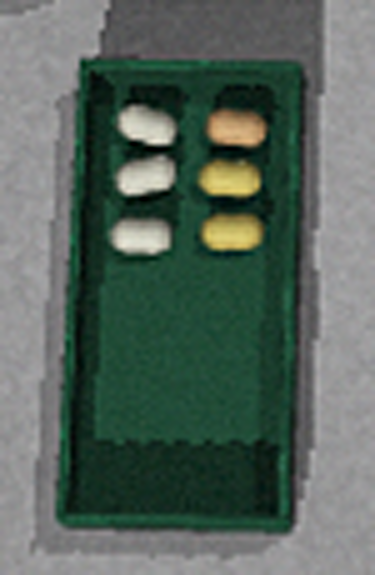

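The crops show the scoop's side rims running (98,228)–(117,252) and (125,207)–(145,230) in the top view. The cocoons lie in two columns with long axes across the tray. Next I'll work out the scoop pose from the rims and the handle top.

Run:
```python
from h import *
z=lambda u,v:(80+(u+.5)/6-.5,190+(v+.5)/6-.5)
rim=plane('top',[z(108,227),z(220,372),z(268,101),z(386,242)],.028)[:,:2]
print(rim)
dl=rim[0]-rim[1];dr=rim[2]-rim[3]
print('lens',np.linalg.norm(dl),np.linalg.norm(dr),'yaw',np.degrees(np.arctan2(dl[1],dl[0])),np.degrees(np.arctan2(dr[1],dr[0])))
w=rim[1]-rim[3];print('back width',np.linalg.norm(w),np.degrees(np.arctan2(w[1],w[0]))-90, 'front',np.linalg.norm(rim[0]-rim[2]))
print('ctr',rim.mean(0))
print('handle top',plane('top',[z(263,314)],.108))
# model check: project corners
yaw=np.radians(np.degrees(np.arctan2(*(dl+dr)[::-1])));c=rim.mean(0)
R=np.array([[np.cos(yaw),-np.sin(yaw)],[np.sin(yaw),np.cos(yaw)]])
def P(x,y,zz): q=c+R@[x,y]; return [*q,zz]
H=[P(-50+a,b,.108) if 0 else P(-.05+a,b,.108) for a,b in((.012,.011),(.012,-.011),(-.012,-.011),(-.012,.011))]
for n in('top','scene'):
    p=proj(n,H);print(n,p.round(1).tolist(), (((p-[80,190])*6).round().tolist() if n=='top' else ''))
s=cv2.imread('pics/scene0.png')
for q in proj('scene',H+[P(.038,.04,.028),P(.038,-.04,.028),P(-.038,.04,.032),P(-.038,-.04,.032),P(.038,0,0)]): 
    cv2.circle(s,tuple(int(round(v*8)) for v in q),6,(0,0,255),-1,shift=3)
cv2.imwrite('pics/zs.png',cv2.resize(s[220:320,310:410],None,fx=6,fy=6))
print('grip',P(-.05,0,.078))
```

```text
[[0.47198631 0.37133751]
 [0.4180678  0.32298524]
 [0.52266632 0.31321154]
 [0.46935121 0.26301379]]
lens 0.07242339450207455 0.07322782987929836 yaw 41.88467002122521 43.275021309550475
back width 0.07890856942869516 40.5347584838901 front 0.07711739023318326
ctr [0.47051791 0.31763702]
handle top [[0.43539065 0.28335842 0.108     ]]
top [[115.6, 241.8], [123.8, 235.0], [130.7, 243.6], [122.5, 250.5]] [[213.0, 311.0], [263.0, 270.0], [304.0, 322.0], [255.0, 363.0]]
scene [[367.8, 243.5], [357.7, 242.4], [357.3, 234.8], [367.2, 235.8]] 
grip [np.float64(0.4337034211312057), np.float64(0.28380370292661616), 0.078]
```

View pics/zs.png

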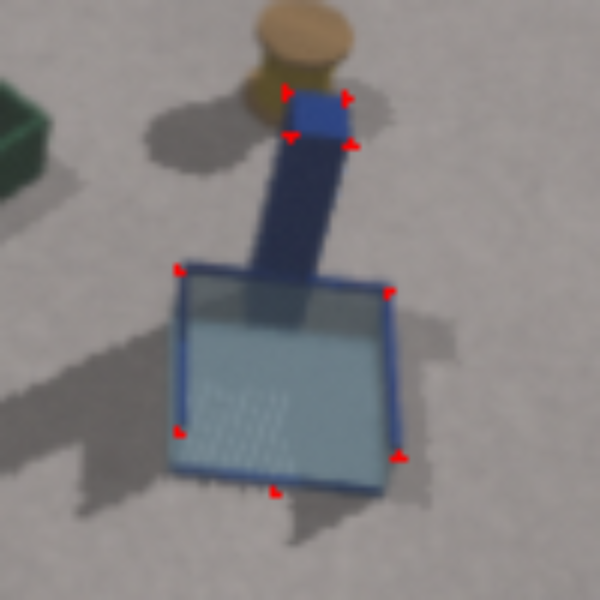

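Call:
{"api": "jog_arm", "payload": {
  "increments": "0.038 0.0335 0 0; 0.038 0.0335 0 0; 0.038 0.0335 0 0; 0.038 0.0335 0 0; 0.038 0.0335 0 0; 0.038 0.0335 0 0; 0.038 0.0335 0 0; 0.038 0.0335 0 0; 0 0.05 0 3; 0 0.05 0 3; 0 0.05 0 3; 0 0.05 0 3; 0 0.05 0 3; 0 0.05 0 3; 0 0.05 0 3; 0 0.05 0 3.5; 0 0 0 0",
  "grip": -1
}}

```text
clock: 2.22
ee_pos: [0.4993, 0.053, 0.2482]
tool_rot: [[0.737, 0.675, -0.0], [0.675, -0.737, 0.002], [0.001, -0.002, -1.0]]
ft_force: [-0.6, -0.8, 0.2]
grip_width: 0.085
```

Call:
{"api": "jog_arm", "payload": {
  "increments": "-0.0108 0.0384 0 0; -0.0108 0.0384 0 0; -0.0108 0.0384 0 0; -0.0108 0.0384 0 0; -0.0108 0.0384 0 0; -0.0108 0.0384 0 0; 0 0 -0.03 0; 0 0 -0.03 0; 0 0 -0.025 0; 0 0 0 0; 0 0 0 0"
}}

```text
clock: 3.6
ee_pos: [0.4356, 0.2782, 0.1639]
tool_rot: [[0.744, 0.669, 0.001], [0.669, -0.744, 0.0], [0.001, 0.0, -1.0]]
ft_force: [0.7, -0.1, 0.7]
grip_width: 0.0857
```

Run:
```python
from h import *
s=read_camera('scene');cv2.imwrite('pics/s1.png',cv2.resize(s[170:320,290:440,::-1],None,fx=4,fy=4))
t=read_camera('top');cv2.imwrite('pics/t1.png',cv2.resize(t[170:300,60:210,::-1],None,fx=4,fy=4))
print(arm.get_state()['ee_pos'])
```

```text
[0.43575755 0.27870616 0.16439558]
```

View pics/s1.png

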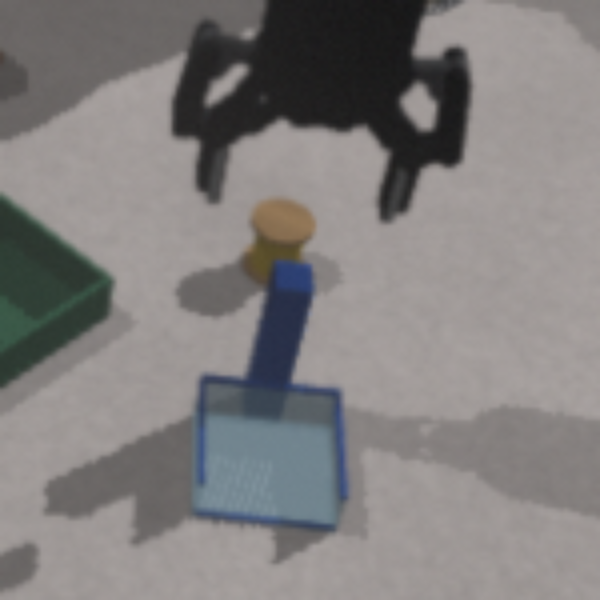

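View pics/t1.png

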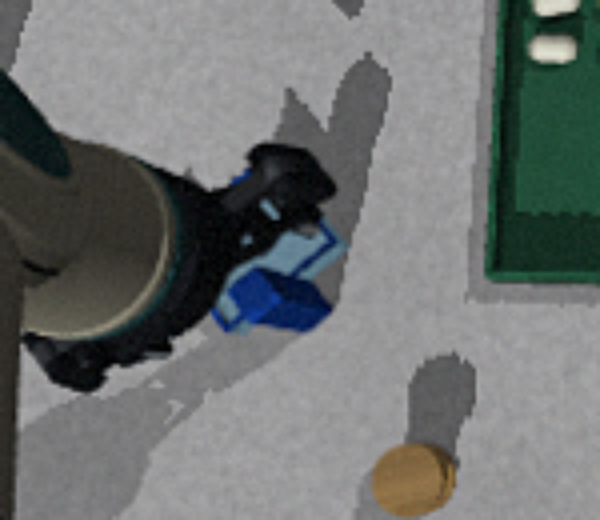

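The fingers straddle the handle in both views, with the handle top near (290,275) in the scene crop. I'll correct 5 mm in y and descend.

Call:
{"api": "jog_arm", "payload": {
  "increments": "-0.001 0.005 0 0; 0 0 -0.02 0; 0 0 -0.02 0; 0 0 -0.02 0; 0 0 -0.015 0; 0 0 -0.01 0; 0 0 0 0; 0 0 0 0; 0 0 0 0"
}}

```text
clock: 4.82
ee_pos: [0.4343, 0.2838, 0.0789]
tool_rot: [[0.743, 0.669, 0.001], [0.669, -0.743, 0.001], [0.001, 0.0, -1.0]]
ft_force: [0.1, -0.7, 0.1]
grip_width: 0.0857
```

Call:
{"api": "jog_arm", "payload": {
  "increments": "0 0 -0.003 0; 0 0 0 0; 0 0 0 0; 0 0 0 0; 0 0 0 0; 0 0 0 0; 0 0 0 0; 0 0 0 0; 0 0 0 0",
  "grip": 1,
  "grip_force": 100
}}

```text
clock: 5.95
ee_pos: [0.4338, 0.2836, 0.0753]
tool_rot: [[0.743, 0.669, -0.0], [0.669, -0.743, 0.0], [0.0, -0.0, -1.0]]
ft_force: [-0.8, -0.5, 1.3]
grip_width: 0.0211
```

Run:
```python
from h import *
s=arm.get_state();print(s['ee_pos'],s['ft_force'],s['wrist_torque'],s['grip_width'])
```

```text
[0.43384876 0.28361695 0.07534549] [-0.82240084 -0.46069623  1.32435483] [0.0322059  0.18971848 0.01810781] 0.021131811901634268
```

Call:
{"api": "jog_arm", "payload": {
  "increments": "0 0 0.01 0; 0 0 0.02 0; 0 0 0.02 0; 0 0 0.02 0; 0 0 0.02 0; 0 0 0.01 0; 0.006 -0.023 0 -6; 0.006 -0.023 0 -6; 0.006 -0.023 0 -6; 0.006 -0.023 0 -6; 0.006 -0.023 0 -6; 0.005 -0.023 0 -6; 0.005 -0.022 0 -5.5; 0 0 0 0; 0 0 0 0; 0 0 0 0"
}}

```text
clock: 7.95
ee_pos: [0.4737, 0.1246, 0.1753]
tool_rot: [[1.0, 0.011, -0.0], [0.011, -1.0, 0.001], [-0.0, -0.001, -1.0]]
ft_force: [-0.3, -0.1, -1.6]
grip_width: 0.0207
```

Run:
```python
from h import *
s=read_camera('scene');cv2.imwrite('pics/s2.png',cv2.resize(s[140:310,190:380,::-1],None,fx=4,fy=4)[:600])
t=read_camera('top');cv2.imwrite('pics/t2.png',cv2.resize(t[120:260,130:270,::-1],None,fx=4,fy=4))
s=arm.get_state();print(s['ee_pos'],s['ft_force'],s['wrist_torque'],s['grip_width'])
```

```text
[0.47372935 0.12438388 0.17529196] [-0.11698118  0.55681122 -0.31340779] [-6.54208011e-05  5.73610753e-03 -1.14132775e-02] 0.021019829188826424
```

View pics/s2.png

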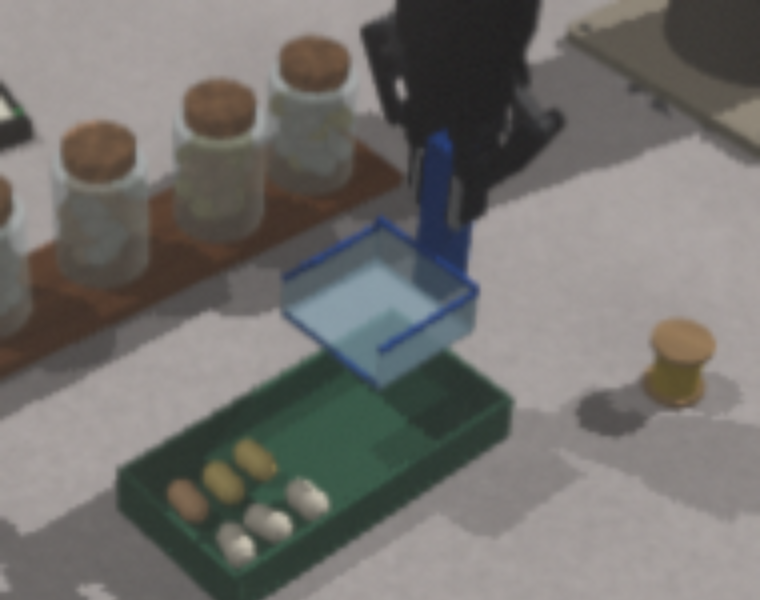

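View pics/t2.png

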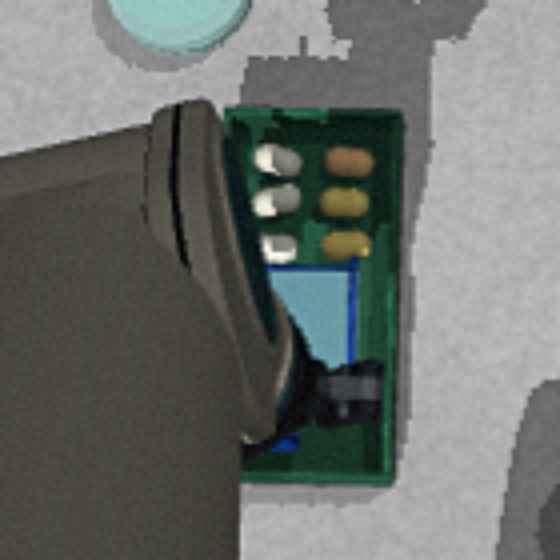

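```bash
cat >> h.py <<'E'
def scoop(tcp,yaw,zu,dx=.05):
    c,s=np.cos(yaw),np.sin(yaw);R=np.array([[c,-s,0],[s,c,0],[0,0,1]])
    o=np.array([tcp[0],tcp[1],zu])+R@[dx,0,0]
    return lambda P:np.array(P)@R.T+o
E
python3 - <<'E'
from h import *
f=scoop([.4737,.1244],.011,.100)
print(proj('scene',f([[.038,.04,0],[.038,-.04,0],[.038,.04,.028],[.038,-.04,.028],[-.038,.04,.032],[-.038,-.04,.032]])).round(1).tolist())
print('obs near/left: low (285,236)(261,217) rim (285,227.5)(260.8,209.3) back (308.8,213)(285,195.5)')
print('top lip right rim', proj('top',f([[.038,-.04,0],[.038,-.04,.028]])).round(1), 'obs',130+358/4,120+258/4)
E
```

```text
[[283.0, 237.8], [258.9, 218.8], [283.9, 228.6], [259.4, 209.6], [308.6, 212.4], [283.9, 194.7]]
obs near/left: low (285,236)(261,217) rim (285,227.5)(260.8,209.3) back (308.8,213)(285,195.5)
top lip right rim [[220.2 186. ]
 [219.1 183.3]] obs 219.5 184.5
```

The scene view shows the scoop level over the empty half of the tray, and the projected corners agree within 2 px. Lowering it in now.

Call:
{"api": "jog_arm", "payload": {
  "increments": "0 0 -0.02 0; 0 0 -0.02 0; 0 0 -0.02 0; 0 0 -0.015 0; 0 0 -0.01 0; 0 0 -0.004 0; 0 0 -0.002 0; 0 0 -0.001 0; 0 0 -0.001 0; 0 0 0 0; 0 0 0 0; 0 0 0 0"
}}

```text
clock: 9.55
ee_pos: [0.474, 0.1236, 0.0824]
tool_rot: [[1.0, 0.009, 0.0], [0.009, -1.0, 0.0], [0.0, -0.0, -1.0]]
ft_force: [0.1, 0.3, -0.6]
grip_width: 0.0207
```

Run:
```python
from h import *
s=read_camera('scene');cv2.imwrite('pics/s3.png',cv2.resize(s[160:310,200:380,::-1],None,fx=4,fy=4)[:600])
t=read_camera('top');cv2.imwrite('pics/t3.png',cv2.resize(t[120:260,130:270,::-1],None,fx=4,fy=4))
s=arm.get_state();print(s['ee_pos'],s['ft_force'],s['wrist_torque'],s['grip_width'])
```

```text
[0.47392518 0.12356335 0.08234022] [-0.53510531 -0.83351966 -1.46794681] [0.04298875 0.06483449 0.02446943] 0.02107856750726045
```

View pics/s3.png

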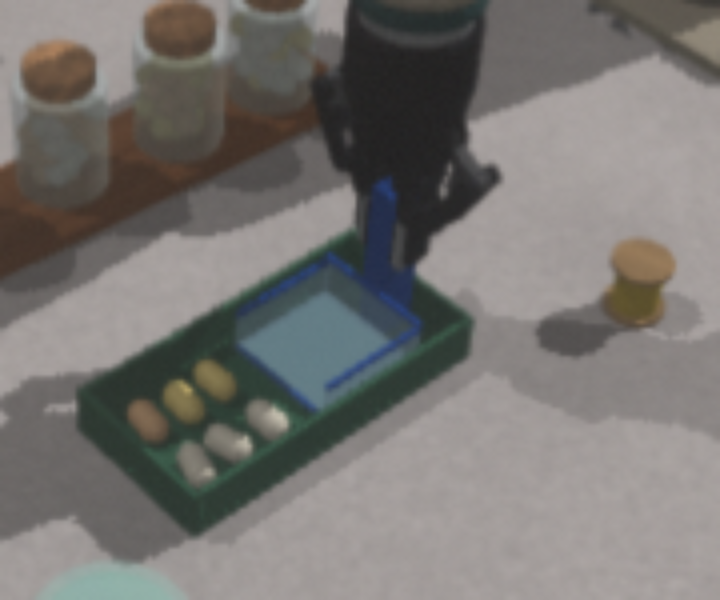

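View pics/t3.png

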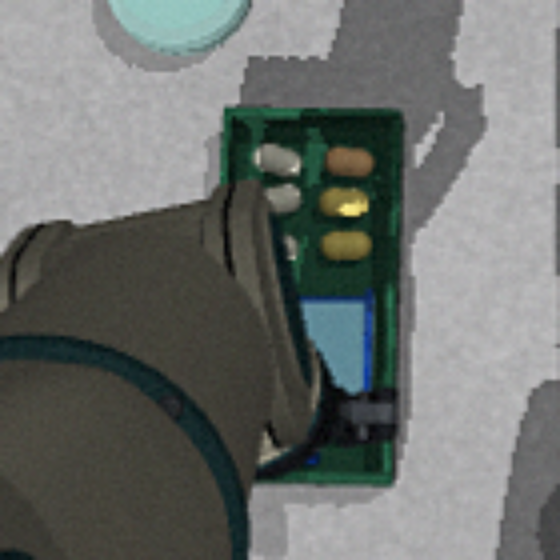

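Call:
{"api": "jog_arm", "payload": {
  "increments": "0 0.001 -0.001 0; 0 0 -0.001 0; 0 0 -0.0005 0; 0 0 0 0; 0 0 0 0"
}}

```text
clock: 10.28
ee_pos: [0.4739, 0.1248, 0.0803]
tool_rot: [[1.0, 0.009, 0.0], [0.009, -1.0, 0.0], [0.0, -0.0, -1.0]]
ft_force: [-0.4, 1.3, 5.6]
grip_width: 0.0207
```

Call:
{"api": "jog_arm", "payload": {
  "increments": "0.006 0 0.0003 0; 0.012 0 0 0; 0.012 0 0 0; 0.012 0 0 0; 0.012 0 0 0; 0.012 0 0 0; 0.01 0 0 0; 0.008 0 0 0; 0.006 0 0 0; 0 0 0 0; 0 0 0 0"
}}

```text
clock: 11.65
ee_pos: [0.5634, 0.1248, 0.0803]
tool_rot: [[1.0, 0.009, -0.001], [0.009, -1.0, 0.0], [-0.001, -0.0, -1.0]]
ft_force: [-3.1, 2.1, 5.9]
grip_width: 0.0211
```

Run:
```python
from h import *
s=read_camera('scene');cv2.imwrite('pics/s4.png',cv2.resize(s[160:310,200:380,::-1],None,fx=4,fy=4)[:600])
t=read_camera('top');cv2.imwrite('pics/t4.png',cv2.resize(t[120:260,130:270,::-1],None,fx=4,fy=4))
s=arm.get_state();print(s['ee_pos'],s['ft_force'],s['wrist_torque'],s['grip_width'])
```

```text
[0.56339403 0.12487394 0.08032362] [-3.66326533  1.12330194  6.53280728] [-5.70755257e-02  7.50347535e-01 -5.65600431e-04] 0.02100470754109668
```

View pics/s4.png

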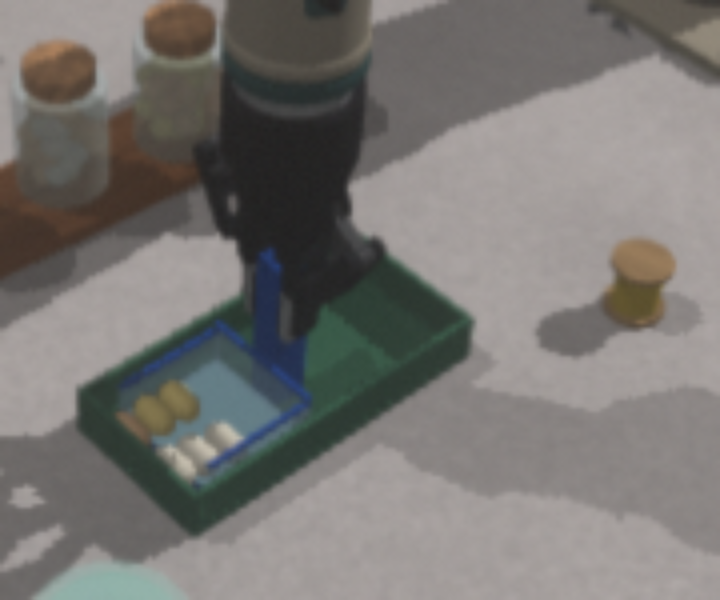

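View pics/t4.png

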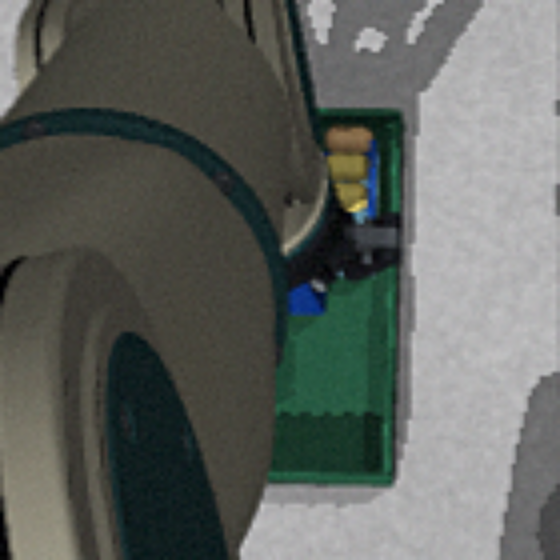

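Four cocoons are in the pan, and the peach one and the last white one are against the far wall at about (140,430) and (180,460). I'll push further in small steps.

Call:
{"api": "jog_arm", "payload": {
  "increments": "0.003 0 0.0003 0; 0.003 0 0 0; 0.002 0 0 0; 0.002 0 0 0; 0 0 0 0; 0 0 0 0"
}}

```text
clock: 12.5
ee_pos: [0.5649, 0.1252, 0.0811]
tool_rot: [[1.0, 0.01, -0.018], [0.01, -1.0, -0.001], [-0.018, 0.001, -1.0]]
ft_force: [-22.6, 0.8, 29.2]
grip_width: 0.021
```

Run:
```python
from h import *
s=read_camera('scene');cv2.imwrite('pics/s5.png',cv2.resize(s[220:310,200:320,::-1],None,fx=6,fy=6)[:600])
t=read_camera('top');cv2.imwrite('pics/t5.png',cv2.resize(t[130:200,180:250,::-1],None,fx=6,fy=6))
s=arm.get_state();print(s['ee_pos'],s['ft_force'],s['wrist_torque'],s['grip_width'])
```

```text
[0.56488479 0.12512318 0.08104399] [-22.22637981   1.28727048  29.42481763] [-0.12274016  4.08942659 -0.14198032] 0.020650861570913878
```

View pics/s5.png

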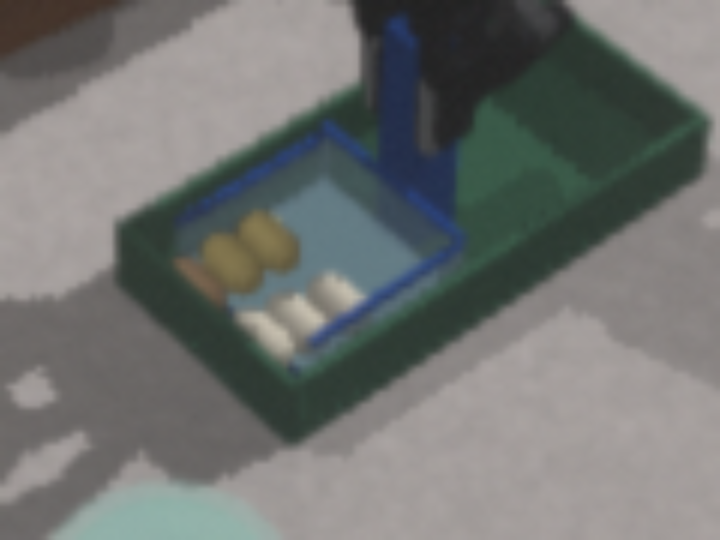

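View pics/t5.png

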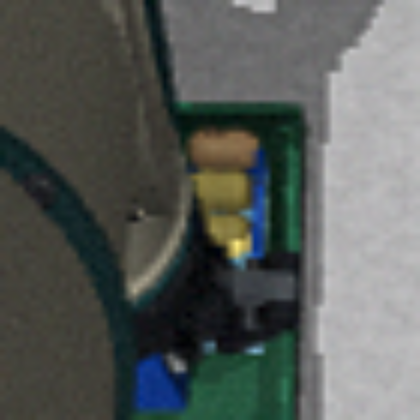

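The last row is wedged between lip and wall (-22 N), so four cocoons will do. I'll ease off slowly.

Call:
{"api": "jog_arm", "payload": {
  "increments": "-0.002 0 0 0; -0.002 0 0 0; -0.001 0 0 0; -0.001 0 0 0; -0.001 0 0 0; 0 0 0 0"
}}

```text
clock: 13.35
ee_pos: [0.5642, 0.1251, 0.0805]
tool_rot: [[1.0, 0.009, -0.006], [0.009, -1.0, 0.0], [-0.006, -0.0, -1.0]]
ft_force: [-8.1, 1.8, 11.0]
grip_width: 0.0209
```

Call:
{"api": "jog_arm", "payload": {
  "increments": "-0.001 0 0.0003 0; -0.001 0 0.0003 0; -0.001 0 0 0; 0 0 0 0; 0 0 0 0"
}}

```text
clock: 13.98
ee_pos: [0.5638, 0.1243, 0.0807]
tool_rot: [[1.0, 0.009, -0.001], [0.009, -1.0, -0.0], [-0.001, 0.0, -1.0]]
ft_force: [-1.1, 0.9, -1.4]
grip_width: 0.0207
```

Run:
```python
from h import *
s=read_camera('scene');cv2.imwrite('pics/s6.png',cv2.resize(s[220:310,200:320,::-1],None,fx=6,fy=6)[:600])
s=arm.get_state();print(s['ee_pos'],s['ft_force'],s['wrist_torque'],s['grip_width'])
```

```text
[0.56377644 0.12430786 0.08068581] [-1.05413985 -0.37336674 -1.42860355] [0.13485605 0.54383031 0.05333397] 0.021119354383231585
```

View pics/s6.png

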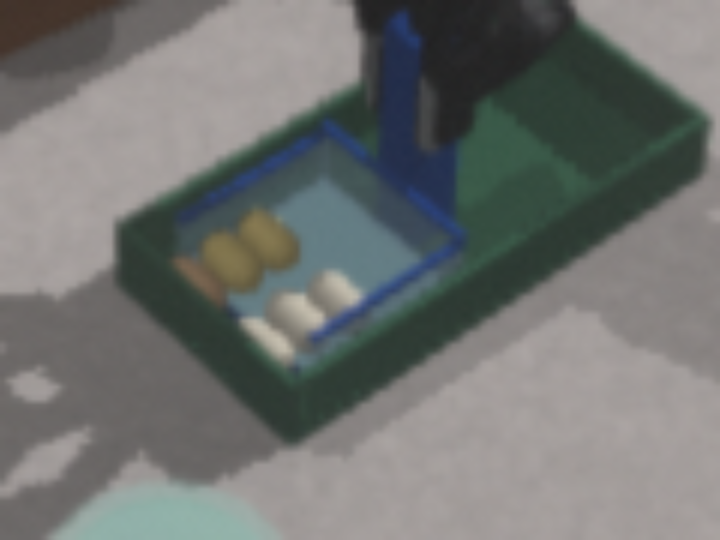

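Call:
{"api": "jog_arm", "payload": {
  "increments": "-0.001 0 0.0003 0; -0.001 0 0 0; -0.001 0 0 0; -0.001 0 0 0; -0.001 0 0 0; 0 0 0.001 0; 0 0 0.002 0; 0 0 0.002 0; 0 0 0.003 0; 0 0 0.004 0; 0 0 0.004 0; 0 0 0.004 0; 0 0 0.003 0; 0 0 0.002 0; 0 0 0 0"
}}

```text
clock: 15.9
ee_pos: [0.559, 0.1245, 0.1064]
tool_rot: [[1.0, 0.009, 0.0], [0.009, -1.0, 0.0], [0.0, -0.0, -1.0]]
ft_force: [-0.1, -0.0, -1.1]
grip_width: 0.0209
```

Run:
```python
from h import *
s=read_camera('scene');cv2.imwrite('pics/s7.png',cv2.resize(s[200:300,200:320,::-1],None,fx=6,fy=6)[:600])
s=arm.get_state();print(s['ee_pos'],s['ft_force'],s['wrist_torque'],s['grip_width'])
```

```text
[0.55893212 0.12458791 0.10632031] [ 0.39282276 -0.23011186 -1.6695171 ] [ 0.04052542 -0.00979651  0.03848221] 0.02092666739287374
```

View pics/s7.png

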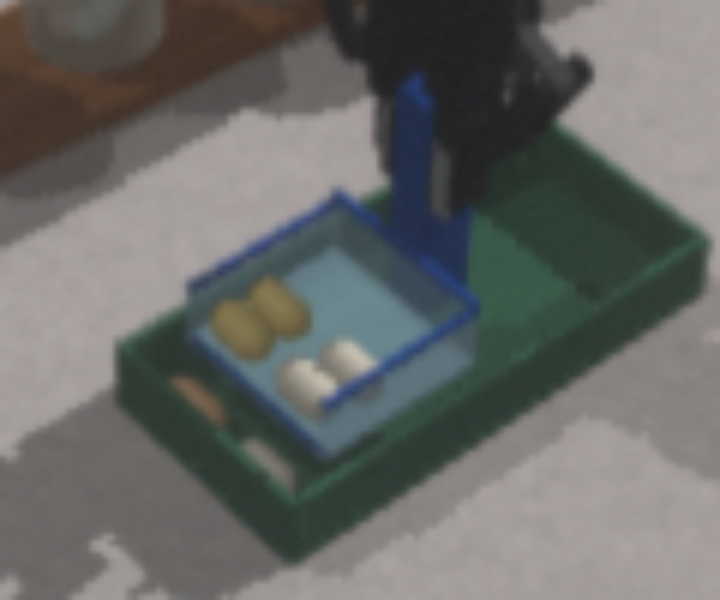

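Four cocoons lie in the pan at (240,325), (280,305), (305,385) and (350,360). The peach one and a white one stay in the tray. I'll lift a bit and nudge forward so they roll back.

Call:
{"api": "jog_arm", "payload": {
  "increments": "0 0 0.003 0; 0 0 0.005 0; 0 0 0.005 0; 0 0 0.004 0; 0 0 0.002 0; 0.004 0 0 0; 0.007 0 0 0; 0.008 0 0 0; 0.006 0 0 0; 0.004 0 0 0; 0.002 0 0 0; 0.001 0 0 0; 0 0 0 0; 0 0 0 0"
}}

```text
clock: 17.7
ee_pos: [0.5908, 0.1246, 0.1253]
tool_rot: [[1.0, 0.009, -0.0], [0.009, -1.0, -0.0], [-0.0, 0.0, -1.0]]
ft_force: [-0.0, 0.2, -1.4]
grip_width: 0.0209
```

Run:
```python
from h import *
s=read_camera('scene');cv2.imwrite('pics/s8.png',cv2.resize(s[200:300,200:320,::-1],None,fx=6,fy=6)[:600])
s=arm.get_state();print(s['ee_pos'],s['ft_force'],s['wrist_torque'],s['grip_width'])
```

```text
[0.59076843 0.1245581  0.12534738] [ 0.38267003  0.63020665 -1.91812686] [ 0.01939397 -0.00290566 -0.03489101] 0.020990044159691735
```

View pics/s8.png

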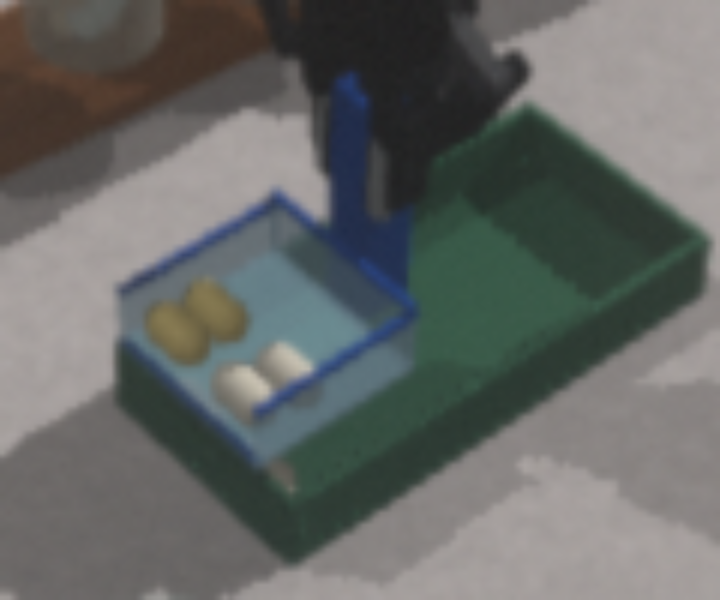

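Call:
{"api": "jog_arm", "payload": {
  "increments": "0 0 0.003 0; 0 0 0.006 0; 0 0 0.01 0; 0 0 0.012 0; 0 0 0.014 0; 0 0 0.014 0; 0 0 0.014 0; 0 0 0.014 -1; 0 0 0.012 -2; 0 0 0.008 -2.5; 0 0 0.004 -3; 0 0 0.001 -3; 0 0 0 -3; 0 0 0 -2.5; 0 0 0 -2; 0 0 0 -1; 0 0 0 0"
}}

```text
clock: 19.88
ee_pos: [0.5909, 0.1246, 0.2373]
tool_rot: [[0.943, -0.334, -0.0], [-0.334, -0.943, -0.0], [-0.0, 0.0, -1.0]]
ft_force: [0.3, -0.3, -2.0]
grip_width: 0.0209
```

Run:
```python
from h import *
s=read_camera('scene');cv2.imwrite('pics/s9.png',cv2.resize(s[130:290,150:330,::-1],None,fx=4,fy=4)[:600])
s=arm.get_state();print(s['ee_pos'],s['q'].round(2) if hasattr(s['q'],'round') else s['q'],s['ft_force'],s['grip_width'])
```

```text
[0.59091035 0.12453737 0.23730017] [-0.36  0.58  0.16  1.67 -0.11  0.91 -2.06] [-0.1069432  -0.67914477 -0.86035766] 0.020724291384444714
```

View pics/s9.png

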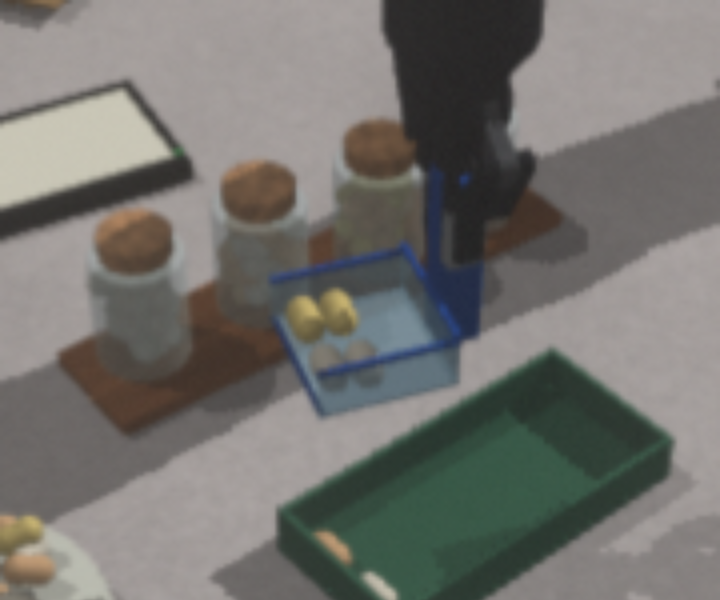

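Call:
{"api": "jog_arm", "payload": {
  "increments": "-0.0006 -0.004 0 0; -0.0014 -0.009 0 0; -0.0022 -0.014 0 0; -0.0028 -0.018 0 0; -0.0031 -0.02 0 0; -0.0031 -0.02 0 0; -0.0031 -0.02 0 0; -0.0031 -0.02 0 0; -0.0031 -0.02 0 0; -0.0031 -0.02 0 0; -0.0031 -0.02 0 0; -0.0031 -0.02 0 0; -0.0031 -0.02 0 0; -0.0031 -0.02 0 0; -0.0031 -0.02 0 0; -0.0031 -0.02 0 0; -0.0031 -0.02 0 0; -0.0031 -0.02 0 0; -0.0031 -0.02 0 0; -0.0031 -0.02 0 0"
}}

```text
clock: 22.42
ee_pos: [0.5341, -0.2418, 0.2373]
tool_rot: [[0.943, -0.334, 0.0], [-0.334, -0.943, -0.0], [0.0, 0.0, -1.0]]
ft_force: [-0.3, -0.7, 0.0]
grip_width: 0.0206
```

Call:
{"api": "jog_arm", "payload": {
  "increments": "-0.0028 -0.018 0 0; -0.0022 -0.014 0 0; -0.0016 -0.01 0 0; -0.0014 -0.009 0 1; -0.001 -0.006 0 1; -0.0008 -0.005 0 1.5; -0.0006 -0.004 0 1.5; -0.0005 -0.003 0 1.5; -0.0001 -0.001 0 1; 0 0 0 1; 0 0 0 0; 0 0 0 0"
}}

```text
clock: 23.92
ee_pos: [0.5234, -0.3103, 0.2373]
tool_rot: [[0.982, -0.19, 0.0], [-0.19, -0.982, 0.0], [0.0, -0.0, -1.0]]
ft_force: [-0.4, -0.2, -0.8]
grip_width: 0.0207
```

Run:
```python
from h import *
s=read_camera('scene');cv2.imwrite('pics/s10.png',cv2.resize(s[80:230,110:290,::-1],None,fx=4,fy=4)[:600])
t=read_camera('top');cv2.imwrite('pics/t10.png',cv2.resize(t[120:260,330:470,::-1],None,fx=4,fy=4))
s=arm.get_state();print(s['ee_pos'],np.degrees(np.arctan2(s['tool_rot'][1][0],s['tool_rot'][0][0])),s['ft_force'],s['grip_width'])
```

```text
[ 0.52335098 -0.31034842  0.2373072 ] -10.97336280094218 [-0.36055217 -0.37472112 -0.70870611] 0.02100634173600848
```

View pics/s10.png

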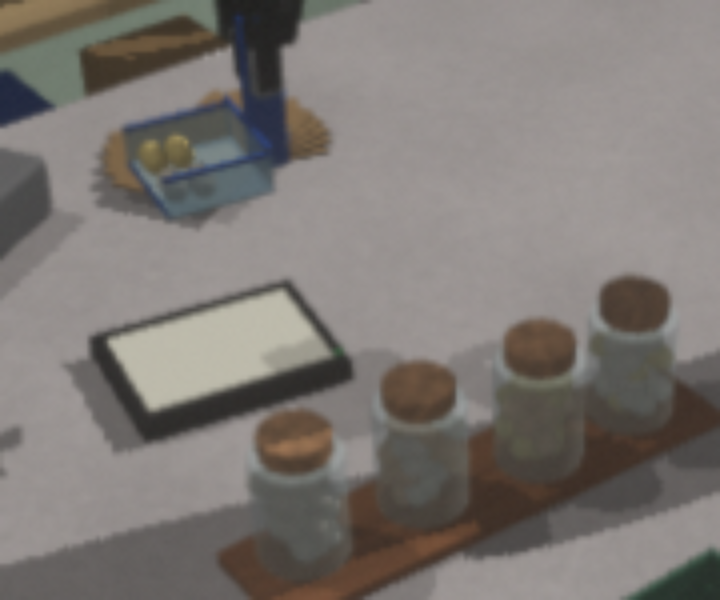

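View pics/t10.png

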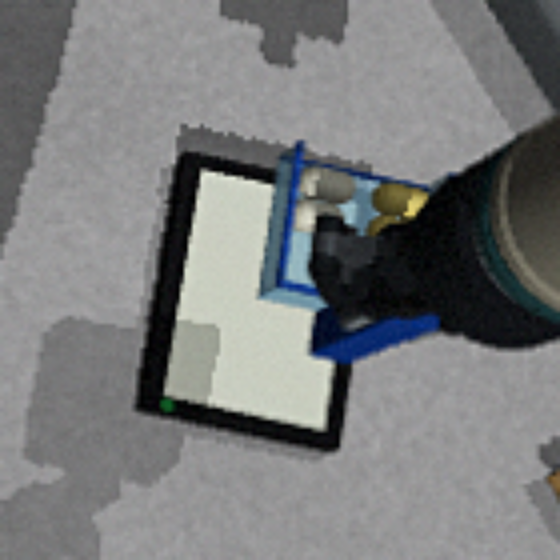

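All four cocoons are still in the pan (yellows at (150,155) and (178,152), whites behind the near wall), and the scoop is above and aligned with the pad. Descending.

Call:
{"api": "jog_arm", "payload": {
  "increments": "0 0 -0.003 0; 0 0 -0.006 0; 0 0 -0.009 0; 0 0 -0.011 0; 0 0 -0.012 0; 0 0 -0.012 0; 0 0 -0.012 0; 0 0 -0.011 0; 0 0 -0.009 0; 0 0 -0.007 0; 0 0 -0.005 0; 0 0 -0.004 0; 0 0 -0.003 0; 0 0 -0.001 0; 0 0 0 0; 0 0 0 0"
}}

```text
clock: 26.02
ee_pos: [0.5234, -0.3105, 0.1325]
tool_rot: [[0.982, -0.19, 0.0], [-0.19, -0.982, -0.0], [0.0, 0.0, -1.0]]
ft_force: [0.4, -0.1, -1.3]
grip_width: 0.0211
```

Run:
```python
from h import *
I=read_camera('scene')[:,:,::-1]
s=arm.get_state();yaw=np.arctan2(s['tool_rot'][1][0],s['tool_rot'][0][0]);zu=s['ee_pos'][2]-.0753
print(s['ee_pos'],np.degrees(yaw),s['ft_force'],s['grip_width'])
f=scoop(s['ee_pos'],yaw,zu,.049);A=I.copy()
for q in proj('scene',f([[.038,.04,0],[.038,-.04,0],[.038,.04,.028],[.038,-.04,.028],[-.038,.04,.032],[-.038,-.04,.032],[-.05,0,.108],[-.062,.011,0]])):
    cv2.circle(A,tuple(int(round(v*16)) for v in q),8,(0,0,255),-1,shift=4)
x,y=proj('scene',f([[0,0,0]]))[0].astype(int)
c=lambda J:cv2.resize(J[y-50:y+45,x-55:x+65],None,fx=6,fy=6)
cv2.imwrite('pics/s11.png',c(I));cv2.imwrite('pics/s11b.png',c(A))
t=read_camera('top');cv2.imwrite('pics/t11.png',cv2.resize(t[120:260,330:470,::-1],None,fx=4,fy=4))
```

```text
[ 0.52342998 -0.31052481  0.13251527] -10.979082803906651 [-0.07880994  0.28871253 -1.94605792] 0.02089487354037335
```

View pics/s11.png

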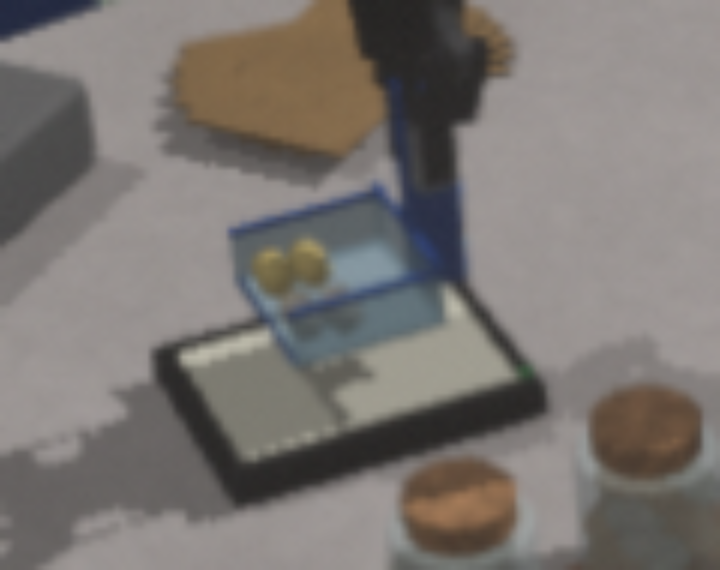

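View pics/s11b.png

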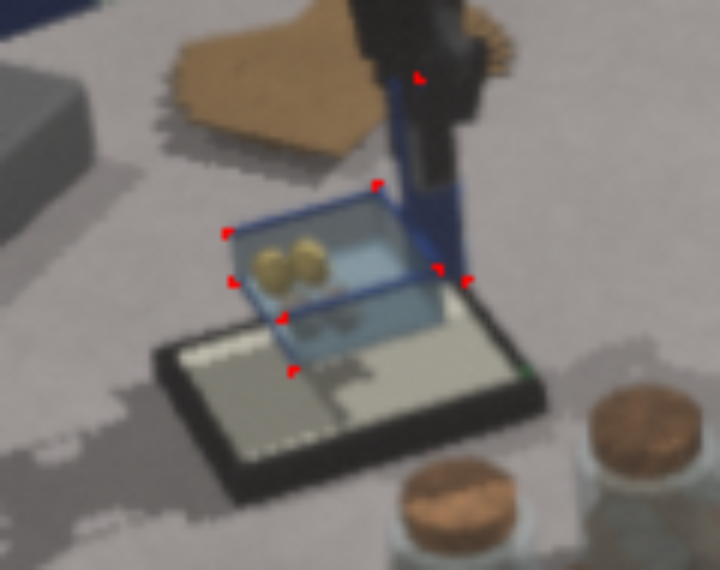

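View pics/t11.png

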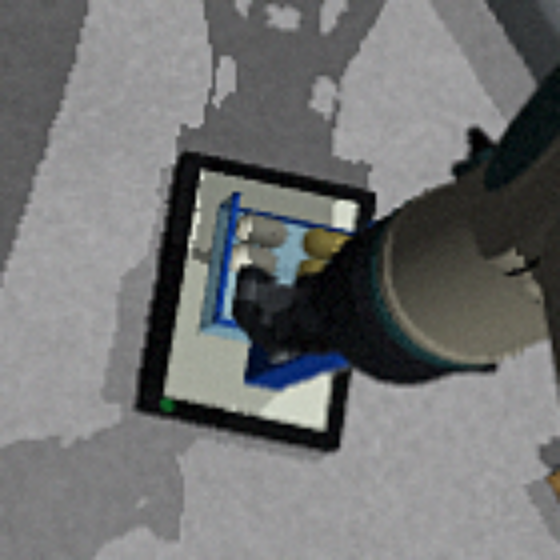

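The scoop is level and over the pad centre, and the projected corners match within about 1.5 px. Final descent.

Call:
{"api": "jog_arm", "payload": {
  "increments": "0 0 -0.002 0; 0 0 -0.004 0; 0 0 -0.005 0; 0 0 -0.005 0; 0 0 -0.003 0; 0 0 -0.002 0; 0 0 -0.001 0; 0 0 0 0; 0 0 0 0; 0 0 0 0; 0 0 0 0"
}}

```text
clock: 27.5
ee_pos: [0.5233, -0.3105, 0.1104]
tool_rot: [[0.982, -0.19, 0.0], [-0.19, -0.982, -0.0], [0.0, 0.0, -1.0]]
ft_force: [0.5, 0.3, -2.7]
grip_width: 0.021
```

Run:
```python
from h import *
I=read_camera('scene')[:,:,::-1]
s=arm.get_state();yaw=np.arctan2(s['tool_rot'][1][0],s['tool_rot'][0][0]);zu=s['ee_pos'][2]-.0753
f=scoop(s['ee_pos'],yaw,zu,.049);print(s['clock'],s['ee_pos'],'centre',f([[0,0,0]]),np.degrees(yaw),s['ft_force'],s['grip_width'],np.abs(s['qd']).max())
cv2.imwrite('pics/s12.png',cv2.resize(I[100:210,110:240],None,fx=5,fy=5))
T=read_camera('top')[:,:,::-1];cv2.imwrite('pics/t12.png',T)
```

```text
27.55 [ 0.52334304 -0.31046533  0.11037212] centre [[ 0.571446   -0.31979838  0.03507212]] -10.980233605694101 [ 1.18121324 -0.07151126 -1.73747033] 0.02094084159377622 0.0017175100202514305
```

View pics/s12.png

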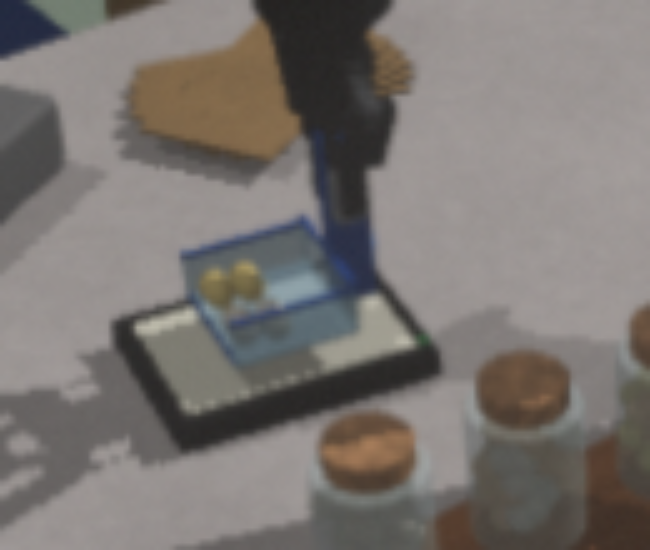

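View pics/t12.png

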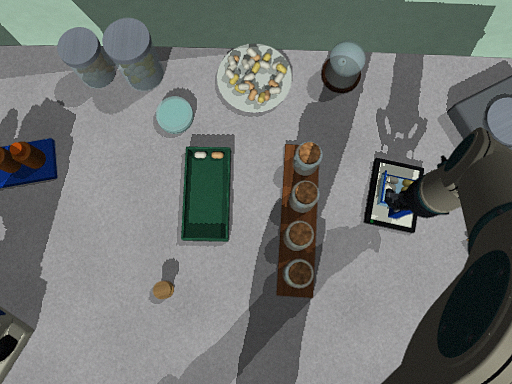

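The pan is centred about 17 mm above the glass with four cocoons in it. The other two are in the tray at (200,155) and (217,155), and the jars, spool and petri dishes haven't moved. Handing in.

```bash
python3 -c "
from station import arm
print(arm.close_job())"
```

```text
the job is handed in; nothing more can be done
None
```

I scooped four cocoons (two yellow, two white) from the tray, carried them over the jars and handed in with the scoop held over the light pad. The hand-in reports no verdict, so the figures below are my own last checks.

- **Position:** the pan centre works out at (0.571, -0.320), against the pad centre measured at about (0.570, -0.320). The scoop's yaw is -11.0°, against -10.9° for the pad's long side.
- **Height:** the underside is about 17 mm above the glass. The scoop looked level in the pictures, with perhaps a slight nose-up, and the arm was at rest.
- **Grip:** I asked for 100 N, and the jaws read 21 mm on the 22 mm handle.
- **Cocoons and bystanders:** the peach cocoon and the third white one are still in the tray. The jars, spool and petri dishes look unmoved in the last top picture. In the final picture the two white cocoons show only through the pan's clear wall.

**What did not go as planned:** the last two cocoons jammed between the lip and the tray's far wall, with about 22 N of push. I eased back and left those two in the tray. I also tried rolling the four back in the pan with a short forward nudge; they barely moved, but stayed in place for the whole carry.

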